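# Hold a tray joint square with an assembly square

### The job

The side rail of the half-built tray springs inwards on its joint. Pick up the L-shaped assembly square by its raised wooden grip, lay it flat on the tray's base board, and press it slowly and gently (never over 40 N on a rail, knocks included) into the inside corner until its two outer faces lie flush against the back rail and the side rail and the side rail stands square to the back rail. Finish while still gripping the square and pressing it home, do not push the tray with the gripper itself, and leave the tape roll, the jar and the mug where they are.

Things in the scene. Friction and masses are not known exactly. Their poses are not given: they have to be found in the camera images.
- tray: Half-built wooden tray, fixed to the worktop: a base board 206 x 206 x 12 mm with a rail on two of its edges. Origin: the inside corner where the inner faces of the two rails meet (side rail square), at worktop level. The board covers x from -191 to +15 mm and y from -191 to +15 mm in this frame; z is up. The inside of the tray lies towards -x and -y.
- tray_corner (a point): The same inside corner at the top face of the base board, 12 mm above the worktop; axes as the tray's.
- back_rail: Fixed back rail, wood, 14 mm thick, 30 mm high above the base board (top 42 mm above the worktop). Its inner face is the plane x = 0 of the tray frame and looks to -x; it runs along the tray's y from -191 to +15 mm. Origin as tray_corner, same axes. It is stiff: meeting it with the square faster than about 30 mm/s can exceed 40 N.
- side_rail_pin (a point): Side rail, wood, 180 long, 14 thick, 30 mm high above the board, turning on joint side_rail. Point: the joint's pin, at (-8, +7) mm from the inside corner, on the board's top. It runs along its own x from +7 to -173 mm; its inner face is y = -7 mm of its own frame (y = 0 of the tray frame when square) and looks to -y.
- side_rail (a joint): Angle of the side rail, rad: 0 = square to the back rail, positive = its free end leans inwards, to the tray's -y. A spring (about 0.25 N m, nearly constant) turns it inwards to its stop at 0.14, where it starts; it can be pushed outwards to -0.08. It springs back when let go.
- square: Loose L of two flat aluminium legs, 0.25 kg, each 30 wide, 14 thick, reaching 130 mm from the heel, with an upright wooden grip bar across its inside. Origin: heel (outer faces' planes meet; notched 12 mm), underside; z up. Leg along -x: outer face y = 0, goes on the side rail; leg along -y: outer face x = 0, goes on the back rail. Seated, its frame coincides with tray_corner.
- square_grip (a point): Grasp point on the dark wooden grip bar, at (-42, -42, +46) mm in the square's frame, same axes; near the centre of mass in plan. The bar is 18 mm thick, 88 mm long along the square's direction (1, -1), and stands from 14 to 60 mm above the underside; fingers close on it along (1, 1), the direction towards the heel.
- tape: Roll of tape lying flat, 104 mm across, 25 mm high; origin at the centre of its underside. Leave alone.
- jar: Glass jar with a dark lid, 65 mm across, 86 mm high; origin at the centre of its underside. Leave alone.
- mug: White spotted mug, 82 x 117 x 91 mm; origin at its underside. Leave alone.

How it is judged:
At the end, for the whole second after the job is handed in: Side rail square within 2 degrees; the square flat on the base board (within 6 mm) and at rest, turned within 2 degrees of the tray, heel within 5 mm of the inside corner, pressing the side rail (over 1 N) and back rail (over 0.5 N); held by the fingers (over 3 N), which do not touch the tray (value of joint side_rail between -0.035 and 0.035 rad and angle between the x axis of square and the x axis of tray_corner, either way round below 0.035 rad and angle between square's own z axis and vertical below 0.05 rad and x of square in the frame of tray_corner between -0.005 and 0.005 m and y of square in the frame of tray_corner between -0.005 and 0.005 m and z of square in the frame of tray_corner between -0.003 and 0.006 m and contact force between square and back_rail above 0.5 N and contact force between square and side_rail above 1 N and contact force between the fingers and square above 3 N and contact force between the fingers and tray below 1 N and contact force between the fingers and back_rail below 1 N and linear speed of square below 0.02 m/s); the arm keeps its last pose, push and grip.
It fails at once if the square is pressed against a rail with more than 40 N (contact force between square and side_rail above 40 N or contact force between square and back_rail above 40 N).
It fails at once if the gripper itself pushes the tray or its rails (over 5 N) (contact force between the fingers and tray above 5 N or contact force between the fingers and back_rail above 5 N).
It fails at once if the tape roll, jar or mug is moved more than 20 mm (distance of any of tape, jar, mug from where it was at the start of the episode above 0.02 m).
It also fails if it takes over 62 s, if anything falls off the work surface, if the arm or the gripper's body presses on something with over 40 N, if the wrist force passes 120 N, or if a joint passes its speed limit or range.

### The arm

A 7-joint arm with a two-finger parallel gripper is mounted at the origin on a cart in front of the work surface, level with it; the furniture and walls round the work are solid. World frame = base frame: x ahead of the robot, y to its left, z up, the work surface at z = 0. Lengths are in m, angles in rad, forces in N, time in s.
With the tool pointing down it reaches from about 0.4 to 0.9 m from the base axis. Payload 5.5 kg.
Tool frame: the origin (TCP) lies between the finger pads; the fingertips stand 8 mm ahead of it and the grasp point (between the pads) lies 11 mm behind it; z points along the fingers, x is the direction in which the jaws open and shut, and the axes are right-handed (so a half turn about z gives the same grasp; the last joint's range is limited). The gripper opens to 85 mm and grips with 20 to 120 N. Pads are 22 mm wide; open, the fingers measure 114 mm over their backs; the gripper's body (76 mm by 85 mm) begins 54 mm behind the grasp point. The pads swing forward as they close: fully open they stand 13 mm farther back than shut.
Start: joints at [-1.055, 0.501, -0.427, 1.55, 0.221, 1.138, -0.21], TCP at [0.163, 0.629, 0.239] pointing down, gripper open.
Joint ranges: [-2.88, 2.88], [-0.31, 2.03], [-1.54, 1.56], [0.2, 2.42], [-1.41, 4.55], [0.19, 2.02], [-2.57, 2.57]. Speed limits (rad/s): [2.57, 2.57, 3.14, 3.14, 3.14, 3.14, 3.14].

### API

Orientations are given as [roll, pitch, yaw] about the fixed x, y, z axes, in that order (R = Rz(yaw) Ry(pitch) Rx(roll)).
In Python, from rig import bot, claw, imaging, ticket, spotter gives the robot as it stands. Calls block until the motion is done:
- bot.move_ptp(position, orientation): joint-space move of the TCP to a pose.
- bot.move_straight(position, feed=0.15, rotation=None): straight line of the TCP; rotation=None keeps the orientation; feed is the mean speed in m/s.
- bot.set_joints(angles): joint-space move.
- claw.set_gripper(opening): opening from 0.0 (shut) to 1.0 (fully open); the grip force is fixed at half the most; returns when the fingers have stopped.
- bot.pause(seconds).
- bot.ik(position, orientation): joint angles nearest the present ones, or None.
- bot.sense(): the state.
- imaging.capture(name): name is "scene" or "top"; returns the picture (400x640x3 uint8, red, green, blue); there is no depth.
- imaging.calibration(name): a dict with "K" (3x3 intrinsics, pixels), "R" (3x3) and "t" (3): a world point X has camera coordinates R X + t. Camera axes: x right, y down, z forward; pixel columns grow to the right and rows downward; lengths in m; the calibration is good to about 2 mm. A picture is of the moment at which its call begins. calibration takes no time and is no camera call.
A pose or a line that the arm cannot do raises bot.Unreachable and nothing moves.
- ticket.sign_off(): hands the job in, once; it reports no verdict.
Trained networks look in the newest picture that a camera, given by its name, has taken for a name from the list of things; names that differ only in an ending like _2 or _b are one class to them, and where a whole thing is asked for, a point or a joint stands for the part that bears it (a point fixed in the world has none). Each returns a list of dicts, best first, with "score" (0 to 1); they miss things now and then, are a little off and sometimes report something else, mostly with a low value. They report only what shows in the picture. A call takes as long as a camera call.
- spotter.trace(camera, thing): "mask" (400x640 bool, what is visible of it) and "centre" ([column, row] in pixels, amid what is visible of it).
- spotter.landmark_of(camera, thing): "centre" ([column, row] in pixels: a listed point, or the origin of a listed thing).
The state is a dict: "time": time; "joints": joint angles; "joint_velocities": joint speeds; "effort": joint torques, N m; "eef_pos": TCP position; "orientation": TCP orientation; "force": force on the tool from outside, world axes, zero at the start; "torque": the same for the moment, N m; "gripper_width": opening from 0.0 (shut) to 1.0 (fully open).
Only numpy, scipy, OpenCV 4.12 (cv2) and the standard library are available. Lean on these libraries where they do the work, as an engineer would, in place of code of your own. Each camera call takes 0.05 s, during which the arm holds its last target.

## Working session

There is one attempt and no reset: what is moved stays moved. The work goes in short steps, each a Python script; the robot and the scene stay as the last script left them, time stands still between calls to the robot, and variables do not carry over. Pictures are saved under pics/ and viewed, and the job is handed in when it is done.

```bash
mkdir -p pics; ls
python3 - <<'E'
from rig import bot, claw, imaging, ticket, spotter
import cv2, numpy as np
for n in("scene","top"):
    im=imaging.capture(n); cv2.imwrite(f"pics/{n}0.png",im[:,:,::-1])
    c=imaging.calibration(n); print(n,np.round(c["K"],1).tolist(),np.round(c["R"],3).tolist(),np.round(c["t"],3).tolist())
    for th in("tray_corner","side_rail_pin","square","square_grip","tape","jar","mug"):
        print(th,[(np.round(d["centre"],1).tolist(),round(d["score"],2)) for d in spotter.landmark_of(n,th)[:2]])
s=bot.sense();print(s["time"],s["eef_pos"],s["orientation"],s["force"],s["gripper_width"])
E
```

```text
pics
scene [[459.3, 0.0, 322.5], [0.0, 459.3, 199.1], [0.0, 0.0, 1.0]] [[0.78, -0.626, -0.01], [-0.458, -0.559, -0.691], [0.427, 0.543, -0.723]] [-0.46, 0.343, 1.199]
tray_corner [([312.0, 181.6], 0.86)]
side_rail_pin [([308.4, 178.9], 0.58)]
square [([366.2, 275.6], 0.63)]
square_grip [([372.6, 283.3], 0.81)]
tape [([216.4, 172.4], 0.57)]
jar [([393.3, 223.1], 0.67)]
mug [([274.2, 156.0], 0.85), ([393.0, 221.4], 0.29)]
top [[388.0, 0.0, 319.2], [0.0, 388.0, 200.1], [0.0, 0.0, 1.0]] [[0.015, -1.0, -0.004], [-0.988, -0.015, -0.153], [0.153, 0.006, -0.988]] [0.022, 0.632, 1.082]
tray_corner [([280.2, 189.5], 0.63)]
side_rail_pin [([274.6, 191.7], 0.64)]
square [([409.6, 228.6], 0.89)]
square_grip [([428.6, 239.5], 0.73)]
tape [([192.9, 264.8], 0.7), ([277.7, 188.6], 0.28)]
jar []
mug [([210.1, 192.1], 0.76)]
0.8 [0.16253292 0.62934568 0.23932321] [-3.14157310e+00 -3.74887493e-05  1.31803125e+00] [-0.6736328   0.30998854 -0.9955194 ] 0.9948925865481508
```

View pics/scene0.png

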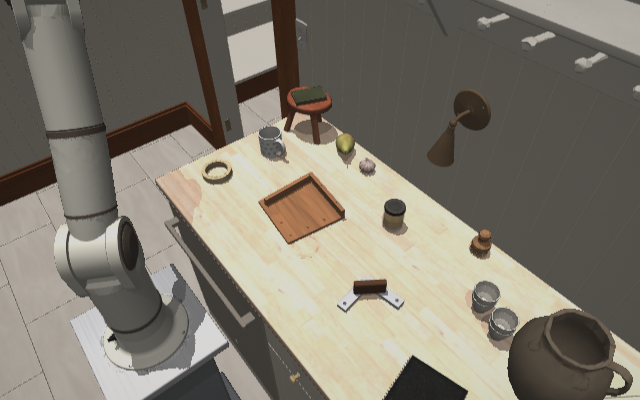

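View pics/top0.png

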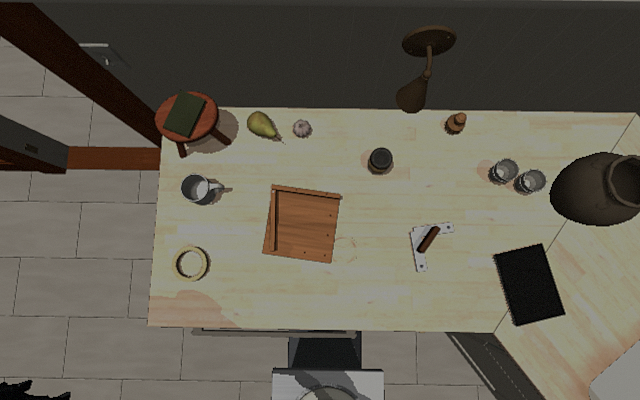

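Both views are clear. In the top view, the tray corner is near (276,190), with the back rail along the top and the side rail on the left. The square's heel is near (411,228). Next I'll fit their poses to the masks.

```bash
cat > vis.py <<'E'
import numpy as np, cv2
def box(x0,x1,y0,y1,z0,z1):
    return np.array([[x,y,z] for x in(x0,x1) for y in(y0,y1) for z in(z0,z1)])/1000.
def rot(a): c,s=np.cos(a),np.sin(a); return np.array([[c,-s,0],[s,c,0],[0,0,1]])
def place(P,x,y,a,z=0): return P@rot(a).T+[x,y,z]
def proj(P,c):
    q=P@c["R"].T+c["t"]; q=q@c["K"].T; return q[:,:2]/q[:,2:]
def tray_parts(j=0.14):
    side=box(-173,7,-7,7,12,42)@rot(j).T+[-.008,.007,0]
    return dict(tray=box(-191,15,-191,15,0,12),back_rail=box(0,14,-191,15,12,42),side_rail_pin=side)
def sq_parts():
    a=box(-130,-12,-30,0,0,14); b=box(-30,0,-130,-12,0,14)
    u=np.array([1,-1])/2**.5; v=np.array([1,1])/2**.5
    g=np.array([[*(np.array([-42,-42])+s*44*u+t*9*v),z] for s in(-1,1) for t in(-1,1) for z in(14,60)])/1000.
    return dict(a=a,b=b,g=g)
S=4
def render(parts,c):
    m=np.zeros((400*S,640*S),np.uint8)
    for P in parts:
        h=cv2.convexHull((proj(P,c)*S+ (S-1)/2).astype(np.float32)).astype(np.int32)
        cv2.fillConvexPoly(m,h,255)
    return cv2.resize(m,(640,400),interpolation=cv2.INTER_AREA)/255.
E
python3 - <<'E'
from rig import bot, imaging, spotter
from vis import *
from scipy.optimize import minimize
cal={n:imaging.calibration(n) for n in("scene","top")}
M={};out={};im={}
for n in cal:
    im[n]=imaging.capture(n)
    for th in("tray","back_rail","side_rail_pin","square"):
        r=spotter.trace(n,th); print(n,th,[(round(d["score"],2),int(d["mask"].sum()),np.round(d["centre"]).tolist()) for d in r[:2]])
        if r: M[n,th]=r[0]["mask"]
np.savez("masks.npz",**{f"{a}__{b}":m for (a,b),m in M.items()},scene=im["scene"],top=im["top"])
E
```

```text
scene tray [(0.81, 3102, [299.0, 210.0])]
scene back_rail [(0.62, 404, [325.0, 194.0])]
scene side_rail_pin [(0.97, 417, [286.0, 184.0])]
scene square [(0.6, 1045, [367.0, 292.0])]
top tray [(0.64, 4470, [302.0, 225.0])]
top back_rail [(0.69, 343, [306.0, 195.0])]
top side_rail_pin [(0.87, 440, [273.0, 219.0])]
top square [(0.65, 963, [421.0, 236.0])]
```

```bash
cat > fit.py <<'E'
from vis import *
from scipy.optimize import minimize
def fit(parts,masks,cal,x0):
    def cost(p,ns):
        e=0
        for n in ns:
            e+=np.abs(render([place(P,*p) for P in parts],cal[n])-masks[n]).sum()/masks[n].sum()
        return e
    out={}
    for ns in (("top","scene"),("top",),("scene",)):
        ns=[n for n in ns if n in masks]
        if not ns: continue
        best=None
        for k in range(3):
            d=[.015,.006,.01][k]; x=x0 if best is None else best.x
            sim=np.array([x]+[np.array(x)+v for v in np.diag([d,d,d*6])])
            r=minimize(cost,x,args=(ns,),method="Nelder-Mead",options=dict(initial_simplex=sim,xatol=1e-4,fatol=1e-4))
            if best is None or r.fun<best.fun: best=r
        out[tuple(ns)]=best.x; print(ns,np.round(best.x,4),"cost",round(best.fun,3))
    return out
def overlay(name,fn,im,c,sets,roi,s):
    x0,y0,x1,y1=roi
    o=cv2.resize(im[y0:y1,x0:x1,::-1],None,fx=s,fy=s,interpolation=cv2.INTER_CUBIC)
    for P,col in sets:
        h=cv2.convexHull((((proj(P,c)-[x0,y0])+.5)*s).astype(np.float32)).astype(np.int32)
        cv2.polylines(o,[h],True,col,1)
    cv2.imwrite(fn,o); return o
E
python3 - <<'E'
from rig import imaging
from fit import *
cal={n:imaging.calibration(n) for n in("scene","top")}
z=np.load("masks.npz")
tm={n:(z[n+"__tray"]|z[n+"__back_rail"]|z[n+"__side_rail_pin"]).astype(float) for n in cal}
sm={n:z[n+"__square"].astype(float) for n in cal}
def inv(n,px,h):
    c=cal[n];d=c["R"].T@np.linalg.solve(c["K"],[*px,1]);o=-c["R"].T@c["t"];return (o+d*(h-o[2])/d[2])
for n,a,b in(("top",(280.2,189.5),(409.6,228.6)),("scene",(312,181.6),(366.2,275.6))): print(n,inv(n,a,.012).round(3),inv(n,b,0).round(3))
tp=tray_parts();T=fit(list(tp.values()),tm,cal,[*inv("top",(278,191),.012)[:2],-.14])
sp=sq_parts();Q=fit(list(sp.values()),sm,cal,[*inv("top",(410,229),.0)[:2],.12])
k=("top","scene");O=[]
for n,r1,r2 in(("top",(250,170,350,275),(395,205,470,285)),("scene",(250,165,355,250),(325,265,415,320))):
    O.append(overlay(n,f"pics/ov_t_{n}.png",z[n],cal[n],[(place(P,*T[k]),c) for P,c in zip(tp.values(),((0,255,0),(255,0,0),(0,255,255)))],r1,4))
    O.append(overlay(n,f"pics/ov_s_{n}.png",z[n],cal[n],[(place(P,*Q[k]),c) for P,c in zip(sp.values(),((0,255,0),(255,0,0),(0,255,255)))],r2,4))
H=max(o.shape[0] for o in O)
pad=lambda o:cv2.copyMakeBorder(o,0,420-o.shape[0],0,400 if 0 else 420-o.shape[1],cv2.BORDER_CONSTANT)
g=np.vstack([np.hstack([pad(O[0]),pad(O[1])]),np.hstack([pad(O[2]),pad(O[3])])])
cv2.imwrite("pics/ov.png",cv2.resize(g,(600,600)))
np.savez("poses.npz",T=T[k],Q=Q[k])
E
```

```text
top [0.668 0.151 0.012] [ 0.556 -0.241  0.   ]
scene [0.67  0.156 0.012] [ 0.56  -0.236  0.   ]
['top', 'scene'] [ 0.664   0.16   -0.1288] cost 0.083
['top'] [ 0.662   0.1606 -0.1257] cost 0.031
['scene'] [ 0.6666  0.1592 -0.1387] cost 0.037
['top', 'scene'] [ 0.5576 -0.2369  0.1638] cost 0.143
['top'] [ 0.557  -0.2366  0.1613] cost 0.061
['scene'] [ 0.5582 -0.2373  0.1642] cost 0.071
```

View pics/ov.png

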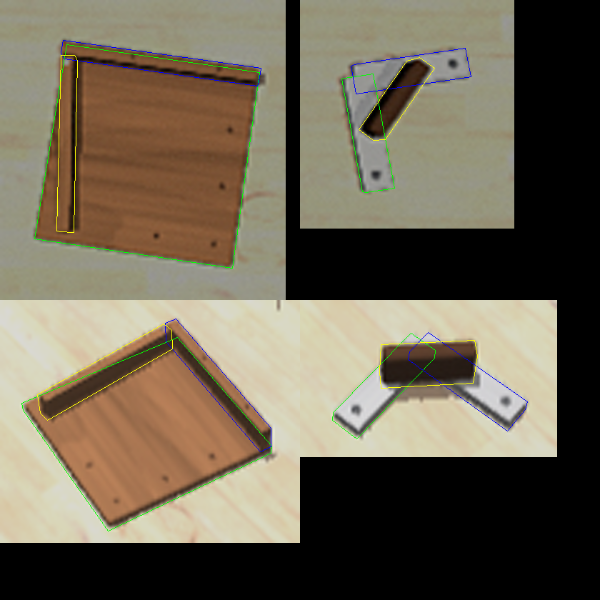

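Both fits line up with the images. The tray corner is at about (0.664, 0.160) with yaw -0.13. The square's heel is at about (0.558, -0.237) with yaw +0.164. Next is the grasp.

Run:
```python
from rig import bot, claw, imaging
from vis import *
p=np.load("poses.npz");Q=p["Q"]
g=place(np.array([[-.042,-.042,0]]),*Q)[0]; yaw=Q[2]+np.pi/4
print(g,yaw)
bot.move_ptp([g[0],g[1],.14],[np.pi,0,yaw])
bot.move_straight([g[0],g[1],.035],feed=.1)
s=bot.sense();print(s["time"],s["eef_pos"],s["orientation"],s["force"].round(2))
claw.set_gripper(0.0)
s=bot.sense();print(s["time"],s["eef_pos"],s["force"].round(2),s["gripper_width"])
for n in("top","scene"): cv2.imwrite(f"pics/{n}1.png",imaging.capture(n)[:,:,::-1])
bot.move_straight([g[0],g[1],.125],feed=.1)
s=bot.sense();print(s["time"],s["eef_pos"],s["force"].round(2),s["torque"].round(3),s["gripper_width"],s["joints"].round(2))
a=imaging.capture("top");b=imaging.capture("scene")
cv2.imwrite("pics/c1.png",np.hstack([cv2.resize(a[150:300,350:500],None,fx=2.6,fy=2.6),cv2.resize(b[200:350,300:450],None,fx=2.6,fy=2.6)])[:,:,::-1])
```

```text
[ 0.52304684 -0.28519213  0.        ] 0.949183400762714
5.9417 [ 0.52360693 -0.28556721  0.03569946] [ 3.14026681e+00 -2.27986145e-04  9.49095109e-01] [-0.23  0.32 -0.48]
6.5667 [ 0.52333193 -0.28533312  0.03532307] [0.29 0.17 3.34] 0.20304563020931857
7.7167 [ 0.52252061 -0.28479123  0.12426807] [ 0.33  0.53 -2.66] [-0.06  -0.033  0.032] 0.20369217473653542 [ 0.13  0.54  0.42  1.81 -0.28  0.86  1.64]
```

View pics/c1.png

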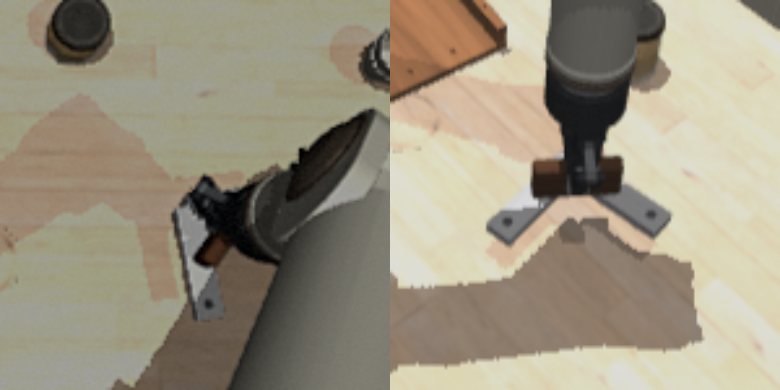

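The square is held level, with the bar centred between the pads. Next I move it above the tray, offset from both rails.

```bash
cat > ctl.py <<'E'
from rig import bot, claw, imaging, spotter, ticket
from fit import *
T=np.load("poses.npz")["T"].copy(); T[2]=-.131
R2=rot(T[2])
def tcp(hx,hy,under,dyaw=0):   # heel (tray frame, m) -> TCP pose
    sq=np.array([*(R2@[hx,hy,0])[:2]])+T[:2]
    a=T[2]+dyaw
    g=place(np.array([[-.042,-.042,0]]),*sq,a)[0]
    return [g[0],g[1],under+.035],[np.pi,0,a+np.pi/4]
def ft():
    s=bot.sense(); return R2.T@s["force"], R2.T@s["torque"], s
def where(s):
    a=s["orientation"][2]-np.pi/4; h=np.array(s["eef_pos"])+rot(a)@[.042,.042,0]
    q=R2.T@(h-[*T[:2],0]); return np.round([q[0]*1e3,q[1]*1e3,(s["eef_pos"][2]-.035)*1e3,(a-T[2])*1e3],1)
E
python3 - <<'E'
from ctl import *
p,o=tcp(-.025,-.035,.09)
bot.move_ptp(p,o); bot.pause(.3)
f,t,s=ft(); print(s["time"],where(s),f.round(2),t.round(3),s["gripper_width"])
a=imaging.capture("top");b=imaging.capture("scene")
np.savez("air.npz",top=a,scene=b)
cv2.imwrite("pics/c2.png",np.hstack([cv2.resize(a[150:300,230:380],None,fx=2.6,fy=2.6),cv2.resize(b[130:280,240:390],None,fx=2.6,fy=2.6)])[:,:,::-1])
E
```

```text
9.5417 [-24.6 -36.1  90.1  -1.6] [-0.36  0.3  -2.84] [ 0.     0.061 -0.003] 0.19819484850663963
```

View pics/c2.png

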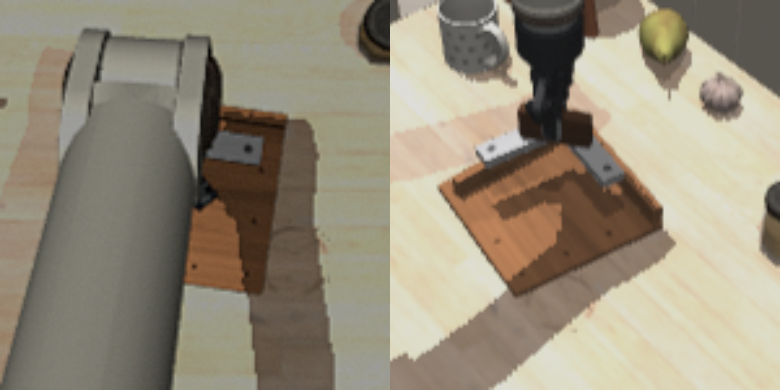

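The scene view shows both legs hanging over the tray. I'll overlay the predicted pose to check it before lowering.

Run:
```python
from ctl import *
_,_,s=ft(); w=where(s)/1e3; cal=imaging.calibration("scene"); b=np.load("air.npz")["scene"]
a=T[2]+w[3]; h=R2@[w[0],w[1],0]+[*T[:2],0]
S=[(place(P,h[0],h[1],a,w[2]),c) for P,c in zip(sq_parts().values(),((0,255,0),(255,0,0),(0,255,255)))]
S+=[(place(P,*T),(255,0,255)) for P in tray_parts().values()]
overlay(0,"pics/ov2.png",b,cal,S,(245,160,355,250),7)
```

```text
(no output)
```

View pics/ov2.png

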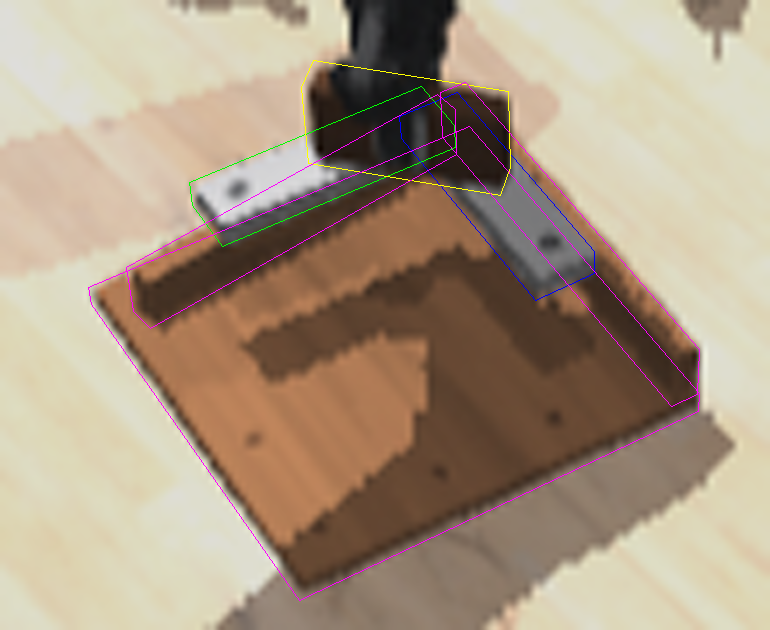

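The overlay agrees to within about 1–2 px. Now I'll lower until it touches the board.

Run:
```python
from ctl import *
p,o=tcp(-.025,-.035,.022)
bot.move_straight(p,feed=.06,rotation=o); bot.pause(.2)
f0,t0,s=ft(); print(s["time"],where(s),f0.round(2),t0.round(3))
np.savez("base.npz",f=f0,t=t0)
z=.022
for i in range(14):
    z-=.001; p,o=tcp(-.025,-.035,z); bot.move_straight(p,feed=.012); 
    f,t,s=ft(); f-=f0; t-=t0; print(round(z*1e3),round(s["time"],2),where(s),f.round(2),t.round(3))
    if f[2]>2.5: break
```

```text
11.125 [-24.7 -34.9  22.4   0. ] [-0.33 -0.33 -3.05] [-0.012  0.017 -0.023]
21 11.38 [-25.1 -35.   21.    0. ] [0.48 0.69 0.44] [ 0.046 -0.055  0.067]
20 11.62 [-25.1 -35.   19.9  -0. ] [-0.23 -0.04  0.37] [ 0.027 -0.05   0.023]
19 11.88 [-25.1 -35.   18.9   0. ] [-0.13  0.41  0.43] [ 0.068 -0.068  0.014]
18 12.12 [-25.1 -35.   17.9   0. ] [ 0.04 -0.04  0.59] [ 0.014 -0.052 -0.01 ]
17 12.38 [-25.1 -35.   16.9  -0. ] [-0.    0.28  1.4 ] [-0.001 -0.036  0.029]
16 12.62 [-25.1 -35.   15.9   0. ] [-0.01  0.79  0.84] [-0.028 -0.011  0.02 ]
15 12.88 [-25.1 -35.   14.9  -0. ] [1.33 0.95 0.67] [0.006 0.011 0.065]
14 13.12 [-25.1 -35.   13.9  -0. ] [0.45 0.65 0.83] [-0.029  0.033  0.045]
13 13.38 [-25.  -35.   12.9  -0. ] [0.64 0.69 0.85] [-0.048  0.014  0.068]
12 13.62 [-24.8 -34.9  12.3  -0.1] [-1.48 -0.2   4.07] [-0.113  0.172 -0.012]
```

```bash
cat >> ctl.py <<'E'
def push(axis,cmd,step,n,fmax,z,feed=.012,dyaw=0,base=None):
    b=np.load("base.npz")
    for i in range(n):
        cmd[axis]+=step; p,o=tcp(cmd[0],cmd[1],z,dyaw); bot.move_straight(p,feed=feed,rotation=o)
        F=[];
        for k in range(3):
            f,t,s=ft(); F.append(np.r_[f-b["f"],t-b["t"]]); bot.pause(.02)
        m=np.mean(F,0)
        print(np.round(np.array(cmd)*1e3,1),round(s["time"],2),where(s),m[:3].round(1),m[3:].round(3))
        if abs(m[axis])>fmax: return True
    return False
E
python3 - <<'E'
from ctl import *
c=[-.025,-.035]
push(0,c,.004,4,6,.0122) or push(0,c,.001,14,6,.0122,feed=.008)
print(c)
E
```

```text
[-21. -35.] 14.14 [-20.8 -34.8  12.3   0. ] [-0.8  0.5  6.1] [0.051 0.369 0.001]
[-17. -35.] 14.68 [-17.1 -34.9  12.3   0.1] [-2.5  1.   8.5] [ 0.077  0.612 -0.006]
[-13. -35.] 15.21 [-13.  -34.9  12.3   0. ] [-2.3  1.4  7.8] [ 0.05   0.593 -0.026]
[ -9. -35.] 15.74 [ -9.  -34.9  12.3   0.1] [-2.7  0.6  8.1] [ 0.036  0.598 -0.011]
[ -8. -35.] 16.07 [ -8.2 -34.9  12.4   0.1] [-3.4 -0.1  8.3] [0.084 0.68  0.003]
[ -7. -35.] 16.39 [ -7.2 -34.9  12.3   0. ] [-3.6  1.   8.7] [ 0.077  0.652 -0.001]
[ -6. -35.] 16.72 [ -6.2 -34.9  12.3   0. ] [-3.1  0.3  9.2] [0.048 0.665 0.015]
[ -5. -35.] 17.04 [ -5.2 -34.9  12.3   0.1] [-2.9  0.4  8.7] [ 0.055  0.676 -0.025]
[ -4. -35.] 17.37 [ -4.2 -34.9  12.3   0.1] [-3.4  0.9  8.6] [0.07  0.663 0.002]
[ -3. -35.] 17.69 [ -3.2 -34.9  12.3   0. ] [-3.1  0.9  8.6] [0.086 0.668 0.013]
[ -2. -35.] 18.02 [ -2.2 -34.9  12.3   0.1] [-2.8  0.3  8.6] [ 0.056  0.669 -0.019]
[ -1. -35.] 18.34 [ -1.2 -34.9  12.3   0.1] [-2.9 -0.1  8.9] [ 0.028  0.683 -0.001]
[  0. -35.] 18.67 [ -0.2 -35.   12.3   0. ] [-2.9  0.3  8.2] [ 0.079  0.674 -0.039]
[  1. -35.] 18.99 [  0.5 -34.9  12.3   0.1] [-4.1  0.1  8.6] [0.064 0.763 0.016]
[  2. -35.] 19.32 [  0.6 -35.   12.4   0.2] [-7.3 -0.1 12. ] [-1.000e-03  1.284e+00  4.100e-02]
[0.002, -0.035]
```

Back rail contact is at x ≈ 0.5 mm, and it is soft (about 4 N/mm). Next I slide towards the side rail.

Run:
```python
from ctl import *
c=[.0015,-.035]
push(1,c,.004,7,9,.0126) or push(1,c,.001,13,9,.0126,feed=.008)
print(c)
```

```text
[  1.5 -31. ] 19.86 [  0.7 -34.7  12.5  -2.3] [-5.1 -6.  11.1] [-1.122  1.088 -0.01 ]
[  1.5 -27. ] 20.39 [  0.7 -32.2  12.5  -3.4] [-6.5 -8.3 11.7] [-1.681  1.238 -0.039]
[  1.5 -23. ] 20.93 [  0.7 -28.3  12.6  -3.5] [-6.3 -8.1 12.8] [-1.746  1.277 -0.095]
[  1.5 -19. ] 21.46 [  0.6 -24.4  12.5  -3.5] [-6.2 -8.6 12.8] [-1.766  1.251 -0.065]
[  1.5 -15. ] 21.99 [  0.7 -20.5  12.6  -3.7] [-6.4 -8.2 13.3] [-1.798  1.318 -0.091]
[  1.5 -11. ] 22.52 [  0.6 -16.7  12.5  -3.6] [-6.5 -8.6 13.3] [-1.871  1.327 -0.056]
[ 1.5 -7. ] 23.06 [  0.7 -14.1  12.6  -3.9] [ -7.2 -11.   15. ] [-2.429  1.449  0.12 ]
[0.0015, -0.007000000000000003]
```

Run:
```python
from ctl import *
s=bot.sense(); print(s["orientation"],s["gripper_width"])
c=[.0010,-.007]
for z in(.0136,.0146):
    push(1,c,.0005,1,99,z)
s=bot.sense(); print(s["orientation"],s["gripper_width"])
b=imaging.capture("scene"); cv2.imwrite("pics/c3.png",cv2.resize(b[150:255,240:360],None,fx=6,fy=5.7,interpolation=cv2.INTER_CUBIC)[:,:,::-1])
```

```text
[3.13898966 0.00729497 0.65039834] 0.19845169322603953
[ 1.  -6.5] 23.36 [ 0.6 -7.2 12.8  0.1] [-0.7 -1.4 -0.1] [-0.489  0.256  0.228]
[ 1. -6.] 23.66 [ 0.5 -5.9 14.1  0.6] [-1.2 -1.9 -1.1] [-0.57   0.235  0.222]
[-3.14121232e+00  9.04713269e-04  6.54923423e-01] 0.20143339382915704
```

View pics/c3.png

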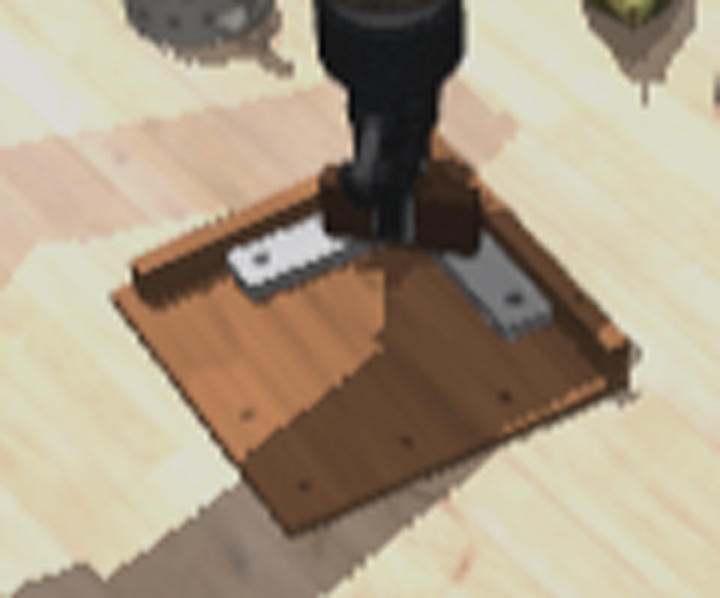

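After a 1–2 mm lift the drag is gone, and only the rail spring is felt (about 2 N). The side leg is against the rail, so I'll continue at this height.

Run:
```python
from ctl import *
c=[.0015,-.006]
push(1,c,.001,12,5,.0134,feed=.008)
print(c)
s=bot.sense(); print(s["orientation"],s["gripper_width"])
b=imaging.capture("scene"); cv2.imwrite("pics/c4.png",cv2.resize(b[150:255,240:360],None,fx=6,fy=5.7,interpolation=cv2.INTER_CUBIC)[:,:,::-1])
```

```text
[ 1.5 -5. ] 24.12 [ 0.7 -5.2 13.2 -0. ] [-3.8 -2.6  1.2] [-0.702  1.021  0.224]
[ 1.5 -4. ] 24.44 [ 0.6 -4.4 13.2 -0.1] [-3.2 -2.7  1.5] [-0.77   1.012  0.228]
[ 1.5 -3. ] 24.77 [ 0.7 -3.4 13.1 -0.1] [-3.8 -3.   1.4] [-0.785  0.973  0.242]
[ 1.5 -2. ] 25.09 [ 0.6 -2.4 13.1 -0.1] [-3.6 -3.2  0.8] [-0.814  0.962  0.247]
[ 1.5 -1. ] 25.42 [ 0.6 -1.3 13.1 -0. ] [-3.9 -2.9  1.1] [-0.8    0.979  0.227]
[1.5 0. ] 25.74 [ 0.7 -0.4 13.1 -0. ] [-3.7 -3.   0.7] [-0.774  0.937  0.27 ]
[1.5 1. ] 26.07 [ 0.6  0.7 13.   0. ] [-3.2 -3.4  0.6] [-0.795  0.907  0.256]
[1.5 2. ] 26.39 [ 0.6  1.3 13.  -0.1] [-3.6 -3.4  0.3] [-0.869  0.955  0.277]
[1.5 3. ] 26.72 [ 0.6  1.4 13.  -0.8] [-3.9 -5.   1.9] [-1.24   1.016  0.255]
[0.0015, 0.003]
[-3.14137021e+00  2.80551015e-03  6.53632170e-01] 0.20246208765878101
```

View pics/c4.png

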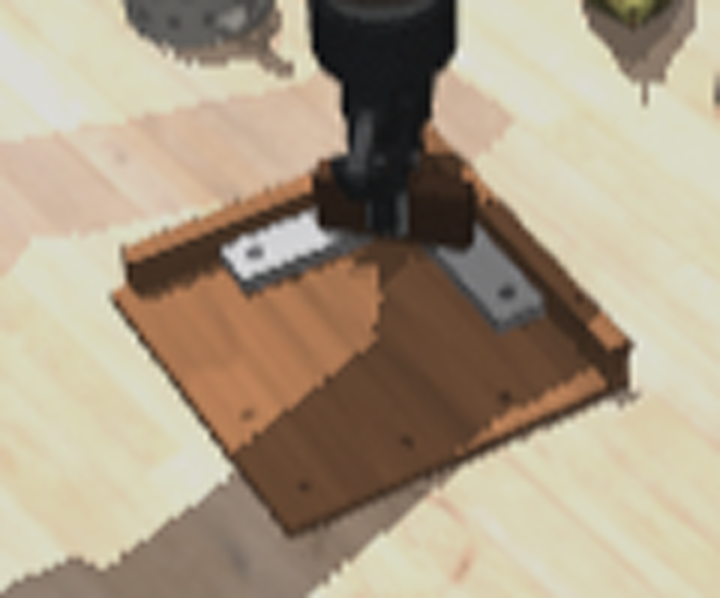

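Travel stops at y ≈ 1.4 mm, which fits seating near the heel. I'll press a little more in y and x, then let it down onto the board.

Run:
```python
from ctl import *
c=[.0015,.003]
push(1,c,.001,2,12,.0130,feed=.008)
push(0,c,.0005,2,12,.0130,feed=.008)
push(1,c,0,1,12,.0124,feed=.008)
for d in(.01,-.01,0): print(d); push(1,c,0,1,20,.0124,feed=.008,dyaw=d)
print(c)
s=bot.sense(); print(s["orientation"],s["gripper_width"])
im={n:imaging.capture(n) for n in("top","scene")}; M={}
for n in im:
    for th in("tray","back_rail","side_rail_pin","square"):
        r=spotter.trace(n,th); print(n,th,[(round(d["score"],2),int(d["mask"].sum())) for d in r[:2]])
        if r: M[n+"__"+th]=r[0]["mask"]
np.savez("seat.npz",**im,**M)
cal=imaging.calibration("scene")
_,_,s=ft(); w=where(s)/1e3;a=T[2]+w[3]; h=R2@[w[0],w[1],0]+[*T[:2],0]
S=[(place(P,h[0],h[1],a,w[2]),cc) for P,cc in zip(sq_parts().values(),((0,255,0),(255,0,0),(0,255,255)))]
S+=[(place(P,*T),(255,0,255)) for P in tray_parts(0).values()]
overlay(0,"pics/ov5.png",im["scene"],cal,S,(245,160,355,245),7)
o=cv2.resize(im["scene"][160:245,245:355],None,fx=7,fy=7,interpolation=cv2.INTER_CUBIC)[:,:,::-1];cv2.imwrite("pics/c5.png",o)
```

```text
[1.5 4. ] 27.1 [ 0.7  1.5 12.9 -1.5] [-4.7 -7.1  3.4] [-1.581  1.214  0.196]
[1.5 5. ] 27.43 [ 0.6  1.5 12.9 -2.1] [-5.5 -8.6  5.1] [-1.885  1.283  0.196]
[2. 5.] 27.73 [ 0.7  1.5 12.9 -2.1] [-6.5 -8.   6.2] [-1.861  1.553  0.186]
[2.5 5. ] 28.02 [ 0.7  1.5 12.8 -2. ] [-7.9 -7.9  6.3] [-1.891  1.735  0.205]
[2.5 5. ] 28.32 [ 0.7  1.5 12.6 -2.1] [-9.4 -9.   9.5] [-1.94   1.976  0.201]
0.01
[2.5 5. ] 28.62 [ 0.4  1.7 12.6  6.7] [-10.2  -8.4  11. ] [-1.863  2.166 -0.276]
-0.01
[2.5 5. ] 28.98 [  0.9   1.4  12.6 -12. ] [-8.3 -9.2  9.5] [-1.962  1.903  0.218]
0
[2.5 5. ] 29.27 [ 0.7  1.5 12.6 -2.2] [-9.4 -8.4 10.1] [-1.953  1.968  0.119]
[0.0025, 0.005]
[-3.14073168  0.00559671  0.65217458] 0.19962839437468657
top tray [(0.85, 2849)]
top back_rail [(0.8, 212)]
top side_rail_pin []
top square [(0.68, 233)]
scene tray [(0.55, 2568), (0.28, 592)]
scene back_rail [(0.51, 308)]
scene side_rail_pin [(0.61, 232)]
scene square [(0.61, 591)]
```

View pics/ov5.png

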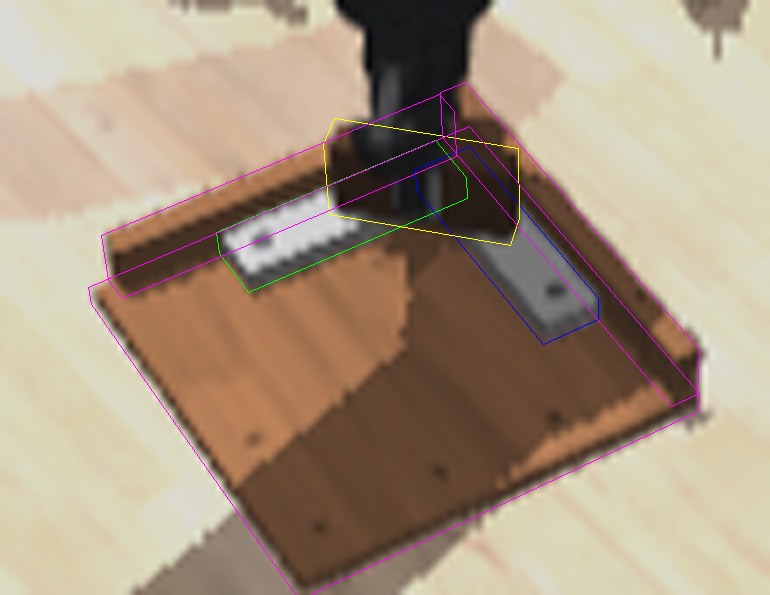

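View pics/c5.png

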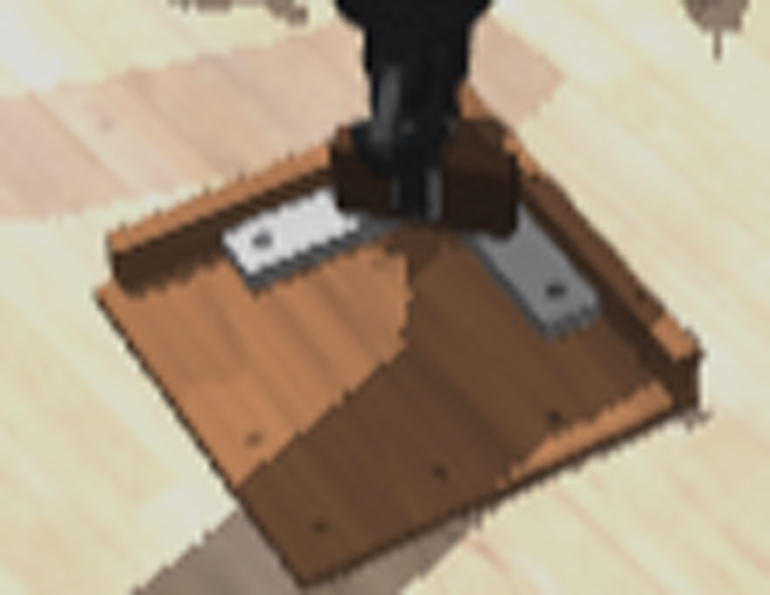

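The square is seated. Both sides stop firmly and the side rail matches its "square" overlay to about 1 px. The yaw probe shows the back leg bearing on its rail when turned slightly positive, so I'll leave a small bias that way, check it is steady, and sign off.

Run:
```python
from ctl import *
c=[.0025,.005]
push(1,c,0,1,20,.0126,feed=.008,dyaw=.005)
bot.pause(1.0)
b=np.load("base.npz");f,t,s=ft();print(s["time"],where(s),(f-b["f"]).round(1),(t-b["t"]).round(2),s["gripper_width"],np.abs(s["joint_velocities"]).max())
im=imaging.capture("scene")
a=np.load("masks.npz")
ref=a["scene"].astype(int)
for n in("tape","jar","mug"): print(n,[(np.round(d["centre"],1).tolist(),round(d["score"],2)) for d in spotter.landmark_of("scene",n)[:1]])
# side-rail angle and square yaw by fit on the scene picture (model render vs visible mask, rail only)
m=spotter.trace("scene","side_rail_pin"); cal=imaging.calibration("scene")
if m:
    mk=m[0]["mask"]; ys,xs=np.nonzero(mk); print("rail px",len(xs),m[0]["score"])
    roi=np.zeros_like(mk); roi[:, :300]=1   # part left of the gripper
    for j in np.arange(-.08,.16,.02):
        r=render([place(tray_parts(j)["side_rail_pin"],.6666,.1592,-.135)],cal)
        print(round(j,2),round(float((np.abs(r-mk)*roi).sum()),1),end="; ")
cv2.imwrite("pics/c6.png",cv2.resize(im[160:245,245:355],None,fx=7,fy=7,interpolation=cv2.INTER_CUBIC)[:,:,::-1])
```

```text
[2.5 5. ] 30.07 [ 0.6  1.5 12.6  2.5] [-9.3 -8.8  8.9] [-1.896  1.937 -0.01 ]
31.0917 [ 0.6  1.6 12.6  2.5] [-9.6 -8.6  9.2] [-1.91  1.96  0.  ] 0.20421259286595134 0.0017558906055274142
tape [([217.8, 175.4], 0.84)]
jar [([390.0, 223.3], 0.93)]
mug [([309.6, 179.6], 0.68)]
rail px 232 0.74
-0.08 241.9; -0.06 218.1; -0.04 192.9; -0.02 180.9; 0.0 176.1; 0.02 181.0; 0.04 198.1; 0.06 228.3; 0.08 258.9; 0.1 295.8; 0.12 329.7; 0.14 359.2;
```

View pics/c6.png

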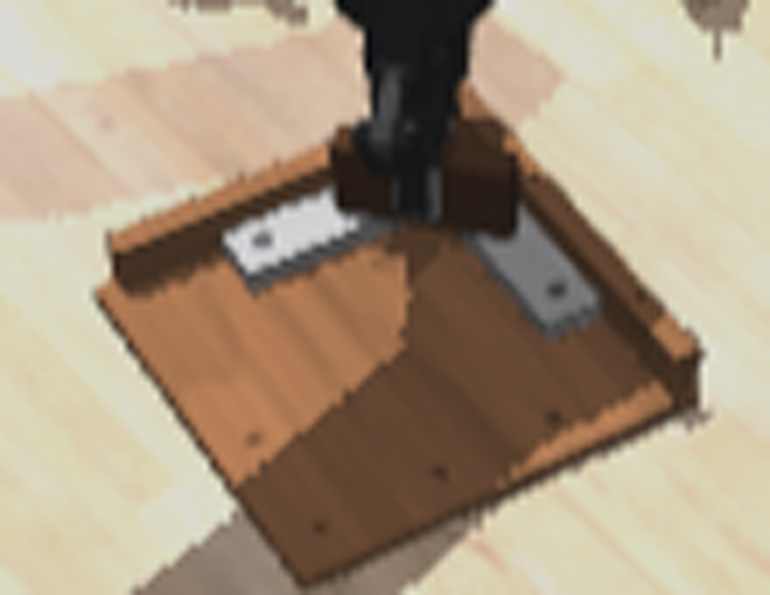

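The rail fits best at 0.00 rad, and the forces are steady at about 9 N on each axis. The mug hit at (310,180) is a false detection on the tray corner. The arm never went near the mug, and it stood in its place in the earlier pictures.

```bash
python3 -c "
from rig import ticket,bot
print(ticket.sign_off()); print(bot.sense()['time'])"
```

```text
the job is handed in; nothing more can be done
None
the job is handed in; nothing more can be done
```

I gripped the square by its wooden bar, laid it on the tray's base board and pressed it slowly into the inside corner. I handed in at about 31 s, still gripping and pressing; sign-off gives no verdict.

**Final state:**
- **Position:** the heel reads (+0.6, +1.6) mm from the fitted corner. The tool height puts the underside about 0.6 mm above the board's nominal top face, and the gripper is within 3 mrad of the fitted tray yaw. All joints are at rest.
- **Forces:** about 9 N towards each rail and 9 N downwards, steady over one second. No reading on any axis went above about 15 N, but forces were only sampled between small steps.
- **Side rail:** the camera fit of its angle is best at 0.00 rad, though coarse (0.02 rad steps, rail partly hidden).

**Checks that disagreed or were weak:**
- **Drag on the board:** the first slide along the back rail dragged at about 13 N downwards. I raised the square 1–2 mm and then continued.
- **Mug:** the last network check placed it on the tray corner, a false detection, so its final position is unconfirmed. The arm did not go near it.
- **Tape and jar:** both were found within about 3 px of where they started.
- **Top camera:** the arm blocked most of its view at the end, so the final visual check rests on the scene camera alone.

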